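# Lay out paint and set the air for a spraying session

## Robot

A 6-joint arm with a two-finger parallel gripper is mounted at the origin on the work surface. World frame = base frame: x ahead of the robot, y to its left, z up, the work surface at z = 0. Lengths are in mm, angles in degrees, forces in N, time in s.
With the tool pointing down it reaches from about 300 to 850 mm from the base axis. Payload 4.2 kg.
Tool frame: the origin (TCP) lies at the very end of the fingers, on their centre line; the grasp point (between the pads) lies 19 mm behind it; z points along the fingers, y is the direction in which the jaws open and shut (so a half turn about z gives the same grasp; the last joint's range is limited). The gripper opens to 91 mm and grips with 3 to 60 N. Pads are 32 mm wide; open, the fingers measure 118 mm over their backs; the gripper's body (76 mm by 178 mm) begins 60 mm behind the grasp point.
Start: joints at [-73.854, 18.312, 89.639, -0, 72.044, -1.146], TCP at [170.916, -549.027, 213.976] pointing down, gripper open.
Joint ranges: [-177.97, 177.97], [-48.28, 115.42], [12.27, 149.76], [-77.06, 257.06], [2.81, 150.46], [-146.56, 146.56]. Speed limits (degrees/s): [147.25, 147.25, 180, 180, 180, 180].

## Interface

Orientations are given as a 3x3 rotation matrix whose columns are the frame's x, y, z axes.
In Python, from station import telemetry, eyes, r gives the robot as it stands. The module is installed in compiled form; this text tells all that it offers.
- The arm moves only by the tool step_arm, never from a script. Its argument "commands" is a list of rows, each an object of numbers: "rx", "ry", "rz": the turn, a rotation vector about the tool's x, y, z in degrees; "dx", "dy", "dz": the shift along the tool's x, y, z in m; "grip": the opening, from 0 (shut) to 1 (fully open). In form: [{"rx": .., "ry": .., "rz": .., "dx": .., "dy": .., "dz": .., "grip": ..}, ...]. A call has exactly 8 rows; each row is the pose to reach, as a shift and turn from the pose commanded when the call began, along the tool's axes at that moment; what a row does not reach only later rows make up. A row lasts 1/12 s, in which the tool goes at most 41.7 mm and 7.16 degrees, less where a joint would pass 70% of its speed; a pose out of reach is approached as far as the arm can. A call with a gripper value outside its range is refused whole. The fingers move at their own pace and stop on an object; "force" is the grip in N (left out, the last holds). Time passes only in rows, so rows that repeat a pose let the fingers close, or fill a call up. It gives the time, the measured TCP pose, the force and the opening at its end, in the units of the state.
- telemetry.get_obs(): the state, without advancing time (a new reading comes with each control period).
- eyes.read_camera(name): name is "scene" or "top"; returns a dict with "frame" (420x560x3 uint8, red, green, blue), "K" (3x3 intrinsics, pixels), "R" (3x3) and "t" (3): a world point X has camera coordinates R X + t. Camera axes: x right, y down, z forward; pixel columns grow to the right and rows downward; lengths in mm; the calibration is good to about 2 mm. A picture is of the moment at which its call begins. There is no depth.
- r.job_done(): hands the job in, once; it reports no verdict.
The state is a dict: "time_s": time; "joint_positions": joint angles; "dq": joint speeds; "joint_torque": joint torques, N m; "position": TCP position; "eef_rot": TCP orientation; "wrist_force": force on the tool from outside, world axes, zero at the start; "torque": the same for the moment, N m; "grip_width": opening from 0.0 (shut) to 1.0 (fully open).
Only numpy, scipy, OpenCV 4.12 (cv2) and the standard library are available. Lean on these libraries where they do the work, as an engineer would, in place of code of your own. Each camera call takes 0.05 s, during which the arm holds its last target. There are 200 camera calls.

## Task

Get the airbrush bench ready. First take the olive-green paint jar out of the shallow tray and stand it upright on the bench midway between the blue-capped thinner bottle and the steel mixing cup, in line with them, setting it down rather than dropping it. Then turn the air regulator's knob until its white pointer end is at the red mark, and after that slide the orange lock fully home over the knob; leave everything else where it stands.

Things in the scene. Friction and masses are not known exactly. Their poses are not given: they have to be found in the camera images.
- jar_olive: Paint jar to be placed: olive-green round jar, 42 mm diameter, 58 mm high, about 70 g, standing in the tray among a gold and a black jar. Origin: centre of its underside; z up along its axis.
- jar_gold: Gold jar, same size, in the tray, a bystander. Origin: centre of its underside.
- jar_black: Black jar, same size, in the tray, a bystander. Origin: centre of its underside.
- tray: Shallow frosted tray fixed to the bench, 270 mm (x) x 130 mm (y), rim 18 mm high, floor 4 mm thick; the three jars stand in a row along its x axis, about 75 mm apart. Origin: centre of its underside.
- thinner: Thinner bottle: white, blue cap and blue label, 60 mm diameter, 140 mm high; reference. The cup's centre is 240 mm from its centre. Origin: centre of its underside.
- mix_cup: Steel mixing cup, open, 64 mm diameter, 55 mm high; reference. Origin: centre of its underside.
- regulator: Air regulator: dark fixed panel, 280 (x) x 100 (y) x 30 mm high, with knob, gauge and orange lock on top. Origin: at bench height under the knob's axis; the panel spans x = -160 to +120 mm. x axis: from lock to knob. A red mark lies on the panel 37 mm from the knob's axis along +x; the gauge (48 mm wide, top 43 mm high) is at x = +86 mm.
- knob_grip (a point): Middle of the knob's bar grip, on the knob's axis, 57 mm above the bench. The bar is 44 mm long, 12 mm wide, 30 mm high (from 42 to 72 mm above the bench), on a 48 mm wide skirt; one end and the line on the skirt are white (the pointer). The point's x axis points along the bar to the pointer end.
- knob (a joint): Knob angle in rad: 0 when the pointer is at the red mark (along the regulator's +x), growing clockwise seen from above; range -1.6 to 1.6; starts well to the clockwise side. Turning friction is light; it stays where left.
- lock_tab (a point): Middle of the orange lock's finger tab, 73 mm above the bench; the tab is 24 mm long (regulator x), 14 mm wide (y), from 56 to 85 mm above the bench. From its foot a flat fork (36 mm wide over its arms, top 56 mm above the bench) reaches 66 mm towards the knob; its arms pass either side of the bar.
- lock (a joint): Travel of the lock in m along the regulator's +x: 0 drawn back, 0.08 fully home with its fork around the knob's bar. Friction about 1.5 N; it stays where left.
- cleaner: Cleaner bottle: white, yellow cap, green label, 58 mm diameter, 130 mm high; bystander. Origin: centre of its underside.
- tape: Yellow tape roll lying flat, 84 mm wide, 18 mm high; bystander.
- brush: Small paint brush lying on the bench, 170 mm long; bystander.
- spray_can: Teal spray can with a clear cover, 66 mm diameter, 185 mm high; bystander. Origin: centre of its underside.
Not all that is in view belongs to the job. What is shaped like the jar_olive but purple is not meant. What is shaped like the mix_cup but purple is not meant.

How it is judged (in metres and radians):
On the way, in this order (a step that is already met when the one before it is completed fails the run):
1. the olive jar stands upright, let go, midway between thinner bottle and mixing cup (y of jar_olive in the frame of thinner between -0.014 and 0.014 m and horizontal distance between jar_olive and thinner below 0.134 m and horizontal distance between jar_olive and mix_cup below 0.134 m and height (world z) of jar_olive below 0.006 m and angle between jar_olive's own z axis and vertical below 0.1 rad and contact force between jar_olive and the fingers below 0.1 N and linear speed of jar_olive below 0.02 m/s), for 0.2 s.
2. the knob's pointer is at the red mark, with the lock still drawn back (value of joint knob between -0.1 and 0.1 rad and value of joint lock below 0.03 m), for 0.2 s.
3. the lock is slid fully home over the knob set to the mark (value of joint knob between -0.1 and 0.1 rad and value of joint lock above 0.074 m), for 0.2 s.
At the end, for the whole second after the job is handed in: The olive jar stands released, at rest and upright (within 0.1 rad) on the bench, midway between the thinner bottle and the mixing cup within 14 mm along and 14 mm across the line joining them; the knob is within 0.1 rad of the red mark; the lock has travelled at least 74 of its 80 mm (all of step 1 and all of step 3); the robot touches nothing.
It fails at once if the thinner bottle or the mixing cup is displaced by more than 10 mm (distance of any of thinner, mix_cup from where it was at the start of the episode above 0.01 m).
It fails at once if another jar, bottle, can, tape roll or brush is displaced by more than 20 mm (distance of any of jar_gold, jar_black, cleaner, tape, brush, spray_can from where it was at the start of the episode above 0.02 m).
It fails at once if the olive jar is dropped (falls free of the fingers faster than 0.6 m/s) (contact force between jar_olive and the fingers below 0.05 N and linear speed of jar_olive above 0.6 m/s).
It also fails if it takes over 51 s, if anything falls off the work surface, if the arm or the gripper's body presses on something with over 40 N, if the wrist force passes 120 N, or if a joint passes its speed limit or range.

## Working session

There is one attempt and no reset: what is moved stays moved. The work goes in short steps, Python scripts to look and compute and a tool call to move; the robot and the scene stay as the last step left them, time stands still between calls to the robot, and variables do not carry over. Pictures are saved under pics/ and viewed, about 8 in all and at most 12, crops included, and the job is handed in when it is done.

Besides the shell and the picture viewer there is one more tool, called after "Request:" by a JSON object that holds its "name" and its "arguments". step_arm: Moves the arm, as the interface text tells. Its arguments: {"type":"object","properties":{"commands":{"type":"array","items":{"type":"object","properties":{"rx":{"type":"number"},"ry":{"type":"number"},"rz":{"type":"number"},"dx":{"type":"number"},"dy":{"type":"number"},"dz":{"type":"number"},"grip":{"type":"number"}}}},"force":{"type":"number"}},"required":["commands"]}

```bash
mkdir -p pics
cat > h.py <<'E'
import numpy as np, cv2
from station import telemetry, eyes, r
def shot(name,fn=None):
    c=eyes.read_camera(name)
    np.savez('pics/%s.npz'%(fn or name),**{k:np.array(c[k]) for k in('frame','K','R','t')})
    if fn: cv2.imwrite('pics/%s.png'%fn,cv2.cvtColor(c['frame'],cv2.COLOR_RGB2BGR))
    return c
def ray(c,uv,z):
    d=c['R'].T@np.linalg.inv(c['K'])@np.array([uv[0],uv[1],1.]); o=-c['R'].T@c['t']
    return o+d*(z-o[2])/d[2]
def proj(c,X):
    p=c['K']@(c['R']@np.array(X,float)+c['t']); return p[:2]/p[2]
E
python3 - <<'E'
from h import *
for n in('top','scene'):
    c=shot(n,n+'0'); print(n,-c['R'].T@c['t'],c['K'][0,0],c['R'].round(2).tolist())
o=telemetry.get_obs(); print(o['time_s'],o['position'],np.round(o['eef_rot'],3).tolist(),o['grip_width'])
E
```

```text
top [ 449.39478631   80.25666978 1381.16622378] 490.67468355695786 [[-0.0, -1.0, -0.01], [-1.0, 0.0, -0.06], [0.06, 0.01, -1.0]]
scene [1043.07492694 1019.1982429   904.97095279] 449.1349661968478 [[-0.88, 0.47, -0.02], [0.3, 0.53, -0.8], [-0.36, -0.71, -0.6]]
0.1 [ 170.7902191  -548.58578644  213.20360326] [[0.955, 0.297, -0.0], [0.297, -0.955, 0.002], [0.0, -0.002, -1.0]] 1.00397740538433
```

View pics/top0.png

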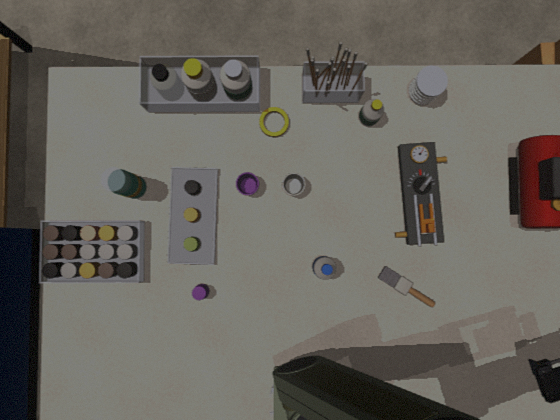

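View pics/scene0.png

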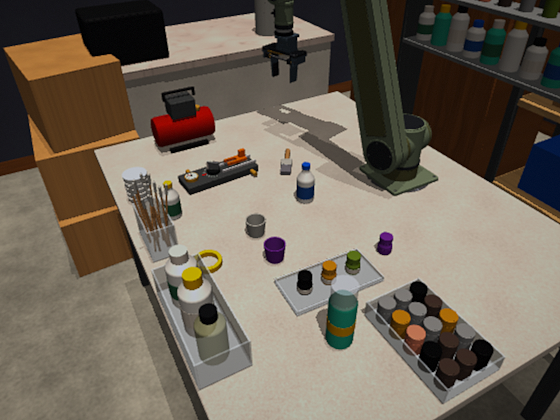

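The top view shows the olive jar at (191,243), the gold and black jars above it, the thinner cap at (327,269), the steel cup at (294,185), and the regulator at (422,190) with the knob at (424,183). Purple decoys are at (248,184) and (200,292). The scene view agrees.

Run:
```python
from h import *
c=dict(np.load('pics/top0.npz')); s=dict(np.load('pics/scene0.npz'))
def blob(c,lo,hi,box):
    x0,y0,x1,y1=box; h=cv2.cvtColor(c['frame'],cv2.COLOR_RGB2HSV)[y0:y1,x0:x1]
    m=cv2.inRange(h,lo,hi); n,l,st,ce=cv2.connectedComponentsWithStats(m)
    i=1+np.argmax(st[1:,4]); (cx,cy),rr=cv2.minEnclosingCircle(np.argwhere(l==i)[:,::-1].astype(np.float32))
    return ce[i]+[x0,y0],st[i,2:],(cx+x0,cy+y0)
for n,lo,hi,b,z in [('olive',(30,80,60),(50,255,255),(175,228,205,258),62),('gold',(15,100,80),(29,255,255),(175,205,208,228),62),('cap',(100,120,60),(125,255,255),(310,250,345,285),140)]:
    ce,st,mc=blob(c,lo,hi,b); print(n,ce.round(1),st,ray(c,ce,z).round(1),ray(c,mc,z).round(1))
for n,lo,hi,b,z in [('olive s',(30,80,60),(50,255,255),(335,245,370,280),55),('cap s',(100,120,60),(125,255,255),(290,155,320,180),132)]:
    ce,st,mc=blob(s,lo,hi,b); print(n,ce.round(1),st,ray(s,ce,z).round(1))
a=cv2.resize(c['frame'][135:250,390:455],None,fx=5,fy=5,interpolation=cv2.INTER_CUBIC)
b=cv2.resize(c['frame'][165:285,275:345],None,fx=4.8,fy=4.8,interpolation=cv2.INTER_CUBIC)
H=576;im=np.zeros((H,700,3),np.uint8);im[:575,:325]=a;im[:,340:676]=b[:576]
cv2.imwrite('pics/crop1.png',cv2.cvtColor(im,cv2.COLOR_RGB2BGR))
```

```text
olive [190.5 243.6] [ 14  14 146] [438.2 322.9  62. ] [438.3 322.8  62. ]
gold [190.5 214.1] [ 14  14 147] [517.3 323.6  62. ] [517.3 323.5  62. ]
cap [326.7 269.1] [11 11 89] [374.1 -35.  140. ] [374.3 -35.1 140. ]
olive s [353.6 255.2] [ 14  10 110] [437.1 320.9  55. ]
cap s [305.8 165.6] [ 8  8 52] [376.4 -34.2 132. ]
```

View pics/crop1.png

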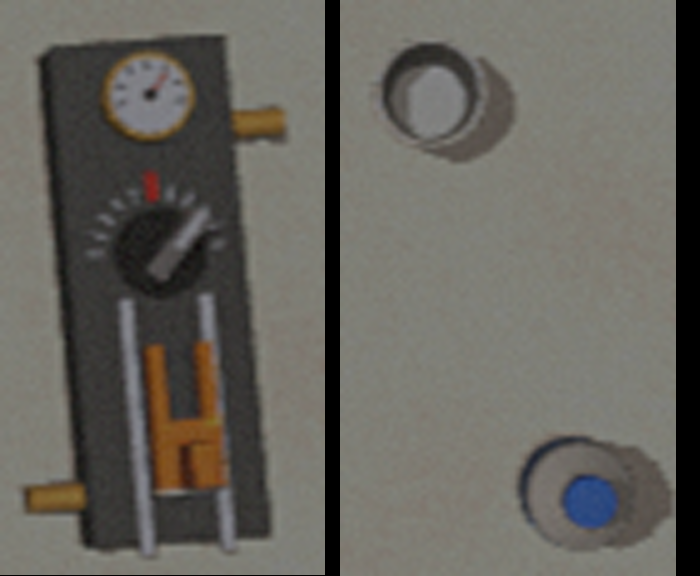

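Run:
```python
from h import *
c=dict(np.load('pics/top0.npz')); s=dict(np.load('pics/scene0.npz'))
A=lambda x,y:(390+(x+.5)/5-.5,135+(y+.5)/5-.5)
B=lambda x,y:(275+(x-339.5)/4.8-.5,165+(y+.5)/4.8-.5)
cup=ray(c,B(432,95),55);th=np.array([374.8,-35,0]);print('cup',cup,np.linalg.norm((cup-th)[:2]),'mid',(cup+th)/2)
for n,p,z in [('gauge',(148,95),43),('red',(152,187),31),('skirt',(162,250),42),('bar pointer',(204,213),72),('bar tail',(158,272),72),('TR',(225,37),30),('BR',(270,535),30),('railL0',(127,300),33),('railL1',(149,552),33),('railR0',(206,295),33),('railR1',(231,548),33),('forkL tip',(155,347),56),('forkR tip',(204,343),56),('fork foot mid',(190,490),56)]:
    print(n,ray(c,A(*p),z).round(1))
rg=ray(c,A(152,187),31); 
h=cv2.cvtColor(c['frame'],cv2.COLOR_RGB2HSV); m=cv2.inRange(h,(0,130,70),(6,255,255))[160:180,410:435]; print('red',np.argwhere(m).mean(0)+[160,410])
```

```text
cup [597.83415181  44.63227839  55.        ] 236.8238430498642 mid [486.31707591   4.81613919  27.5       ]
gauge [ 683.1 -300.1   43. ]
red [ 633.9 -304.8   31. ]
skirt [ 597.7 -306.5   42. ]
bar pointer [ 614.2 -320.6   72. ]
bar tail [ 582.6 -295.4   72. ]
TR [ 717.6 -347.    30. ]
BR [ 441.9 -366.1   30. ]
railL0 [ 571.1 -289.3   33. ]
railL1 [ 432.7 -298.9   33. ]
railR0 [ 573.8 -332.8   33. ]
railR1 [ 434.8 -343.7   33. ]
forkL tip [ 543.5 -297.7   56. ]
forkR tip [ 545.6 -324.1   56. ]
fork foot mid [ 466.3 -315.    56. ]
red [171.64705882 419.94117647]
```

```bash
cat >> h.py <<'E'
from scipy.spatial.transform import Rotation as Ro
def go(P,yaw):
    o=telemetry.get_obs(); E=np.array(o['eef_rot']); a=np.radians(yaw)
    T=np.array([[np.cos(a),np.sin(a),0],[np.sin(a),-np.cos(a),0],[0,0,-1]])
    d=E.T@(np.array(P)-o['position'])/1000
    print('t',o['time_s'],'pos',np.round(o['position'],1),'d',d.round(4),'rot',Ro.from_matrix(E.T@T).as_rotvec(degrees=True).round(2),'F',np.round(o['wrist_force'],1),'g',round(o['grip_width'],3))
E
python3 -c "
from h import *
go((430,-100,230),0)"
```

```text
t 0.1 pos [ 170.8 -548.6  213.2] d [ 0.3808 -0.3513 -0.0162] rot [-9.000e-02  1.000e-02  1.729e+01] F [-0.4  0.1 -0.2] g 1.004
```

Request:
{"name": "step_arm", "arguments": {"commands": [{"dx":0.381,"dy":-0.351,"dz":-0.016,"rz":17.3,"grip":0.8},{"dx":0.381,"dy":-0.351,"dz":-0.016,"rz":17.3,"grip":0.8},{"dx":0.381,"dy":-0.351,"dz":-0.016,"rz":17.3,"grip":0.8},{"dx":0.381,"dy":-0.351,"dz":-0.016,"rz":17.3,"grip":0.8},{"dx":0.381,"dy":-0.351,"dz":-0.016,"rz":17.3,"grip":0.8},{"dx":0.381,"dy":-0.351,"dz":-0.016,"rz":17.3,"grip":0.8},{"dx":0.381,"dy":-0.351,"dz":-0.016,"rz":17.3,"grip":0.8},{"dx":0.381,"dy":-0.351,"dz":-0.016,"rz":17.3,"grip":0.8}], "force": 15}}

```text
$.commands[0]: bad value
```

```bash
python3 -c "
from h import *
go((438,322,200),0)"
```

```text
t 0.1 pos [ 170.8 -548.6  213.2] d [ 0.5139 -0.7518  0.0144] rot [-9.000e-02  1.000e-02  1.729e+01] F [-0.4  0.1 -0.2] g 1.004
```

Request:
{"name": "step_arm", "arguments": {"commands": [{"rx":0,"ry":0,"rz":17.3,"dx":0.381,"dy":-0.351,"dz":-0.016,"grip":0.8},{"rx":0,"ry":0,"rz":17.3,"dx":0.381,"dy":-0.351,"dz":-0.016,"grip":0.8},{"rx":0,"ry":0,"rz":17.3,"dx":0.381,"dy":-0.351,"dz":-0.016,"grip":0.8},{"rx":0,"ry":0,"rz":17.3,"dx":0.381,"dy":-0.351,"dz":-0.016,"grip":0.8},{"rx":0,"ry":0,"rz":17.3,"dx":0.381,"dy":-0.351,"dz":-0.016,"grip":0.8},{"rx":0,"ry":0,"rz":17.3,"dx":0.381,"dy":-0.351,"dz":-0.016,"grip":0.8},{"rx":0,"ry":0,"rz":17.3,"dx":0.381,"dy":-0.351,"dz":-0.016,"grip":0.8},{"rx":0,"ry":0,"rz":17.3,"dx":0.381,"dy":-0.351,"dz":-0.016,"grip":0.8}], "force": 15}}

```text
time_s: 0.77
position: [337.8, -259.1, 224.1]
eef_rot: [[1.0, -0.001, -0.0], [-0.001, -1.0, 0.0], [-0.0, -0.0, -1.0]]
wrist_force: [0.7, 0.3, -0.1]
grip_width: 0.799
```

```bash
python3 -c "
from h import *
go((438,322,200),0)"
```

```text
t 0.7667 pos [ 337.8 -259.1  224.1] d [ 0.0998 -0.5812  0.0242] rot [-0.01  0.01 -0.04] F [ 0.7  0.3 -0.1] g 0.799
```

Request:
{"name": "step_arm", "arguments": {"commands": [{"rx":0,"ry":0,"rz":0,"dx":0.1,"dy":-0.581,"dz":0,"grip":0.8},{"rx":0,"ry":0,"rz":0,"dx":0.1,"dy":-0.581,"dz":0,"grip":0.8},{"rx":0,"ry":0,"rz":0,"dx":0.1,"dy":-0.581,"dz":0,"grip":0.8},{"rx":0,"ry":0,"rz":0,"dx":0.1,"dy":-0.581,"dz":0,"grip":0.8},{"rx":0,"ry":0,"rz":0,"dx":0.1,"dy":-0.581,"dz":0,"grip":0.8},{"rx":0,"ry":0,"rz":0,"dx":0.1,"dy":-0.581,"dz":0,"grip":0.8},{"rx":0,"ry":0,"rz":0,"dx":0.1,"dy":-0.581,"dz":0,"grip":0.8},{"rx":0,"ry":0,"rz":0,"dx":0.1,"dy":-0.581,"dz":0,"grip":0.8}]}}

```text
time_s: 1.43
position: [393.6, 69.4, 224.2]
eef_rot: [[1.0, 0.0, 0.0], [0.0, -1.0, -0.0], [0.0, 0.0, -1.0]]
wrist_force: [1.0, -0.6, 0.4]
grip_width: 0.796
```

```bash
python3 -c "
from h import *
go((438,322,120),0)"
```

```text
t 1.4333 pos [393.6  69.4 224.2] d [ 0.0444 -0.2526  0.1041] rot [ 0.02 -0.01  0.01] F [ 1.  -0.6  0.4] g 0.796
```

Request:
{"name": "step_arm", "arguments": {"commands": [{"rx":0,"ry":0,"rz":0,"dx":0.044,"dy":-0.253,"dz":0.104,"grip":0.8},{"rx":0,"ry":0,"rz":0,"dx":0.044,"dy":-0.253,"dz":0.104,"grip":0.8},{"rx":0,"ry":0,"rz":0,"dx":0.044,"dy":-0.253,"dz":0.104,"grip":0.8},{"rx":0,"ry":0,"rz":0,"dx":0.044,"dy":-0.253,"dz":0.104,"grip":0.8},{"rx":0,"ry":0,"rz":0,"dx":0.044,"dy":-0.253,"dz":0.104,"grip":0.8},{"rx":0,"ry":0,"rz":0,"dx":0.044,"dy":-0.253,"dz":0.104,"grip":0.8},{"rx":0,"ry":0,"rz":0,"dx":0.044,"dy":-0.253,"dz":0.104,"grip":0.8},{"rx":0,"ry":0,"rz":0,"dx":0.044,"dy":-0.253,"dz":0.104,"grip":0.8}]}}

```text
time_s: 2.1
position: [437.7, 324.2, 117.3]
eef_rot: [[1.0, 0.004, -0.003], [0.004, -1.0, -0.0], [-0.003, 0.0, -1.0]]
wrist_force: [0.2, -0.2, 0.1]
grip_width: 0.801
```

```bash
python3 -c "
from h import *
s=shot('scene','s1')
cv2.imwrite('pics/s1c.png',cv2.cvtColor(cv2.resize(s['frame'][170:320,260:460],None,fx=4,fy=4,interpolation=2),4))
go((438,322,26),0)"
```

```text
t 2.15 pos [437.4 321.9 118.2] d [ 0.0009 -0.0003  0.0922] rot [0.11 0.16 0.17] F [ 0.1 -0.8  0.2] g 0.796
```

View pics/s1c.png

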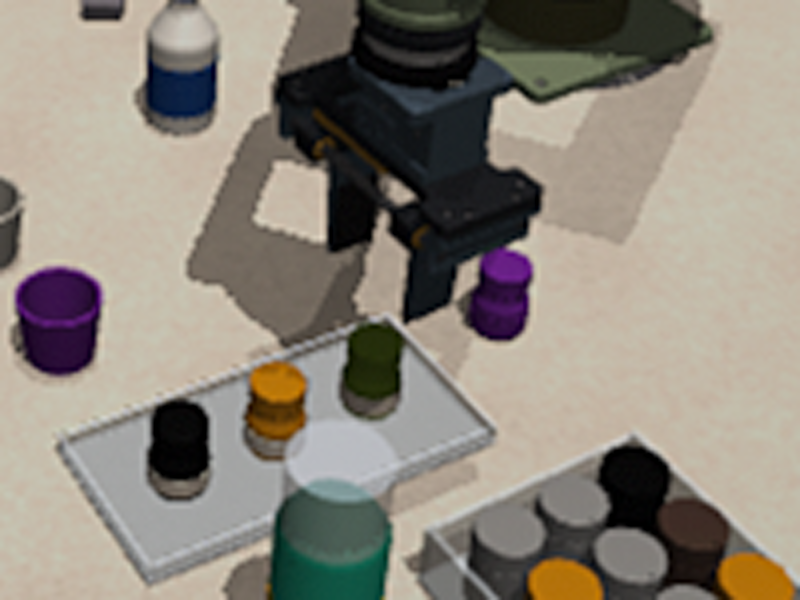

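The zoomed scene view shows the open gripper above the olive jar, one finger on each side. The jar has a body, a waist and a lid. The neighbouring jars are clear along the tray's axis.

Request:
{"name": "step_arm", "arguments": {"commands": [{"rx":0,"ry":0,"rz":0,"dx":0.001,"dy":0,"dz":0.03,"grip":0.8},{"rx":0,"ry":0,"rz":0,"dx":0.001,"dy":0,"dz":0.06,"grip":0.8},{"rx":0,"ry":0,"rz":0,"dx":0.001,"dy":0,"dz":0.085,"grip":0.8},{"rx":0,"ry":0,"rz":0,"dx":0.001,"dy":0,"dz":0.1,"grip":0.8},{"rx":0,"ry":0,"rz":0,"dx":0.001,"dy":0,"dz":0.1,"grip":0.6},{"rx":0,"ry":0,"rz":0,"dx":0.001,"dy":0,"dz":0.1,"grip":0.3},{"rx":0,"ry":0,"rz":0,"dx":0.001,"dy":0,"dz":0.1,"grip":0.3},{"rx":0,"ry":0,"rz":0,"dx":0.001,"dy":0,"dz":0.1,"grip":0.3}], "force": 15}}

```text
time_s: 2.82
position: [440.2, 320.7, 21.9]
eef_rot: [[1.0, -0.001, 0.003], [-0.001, -1.0, 0.002], [0.003, -0.002, -1.0]]
wrist_force: [0.3, 0.9, 0.2]
grip_width: 0.538
```

```bash
python3 -c "
from h import *
go((438,322,100),0)"
```

```text
t 2.8167 pos [440.2 320.7  21.9] d [-0.002  -0.0014 -0.0781] rot [-0.1  -0.15 -0.04] F [0.3 0.9 0.2] g 0.538
```

Request:
{"name": "step_arm", "arguments": {"commands": [{"rx":0,"ry":0,"rz":0,"dx":0,"dy":0,"dz":0,"grip":0.3},{"rx":0,"ry":0,"rz":0,"dx":0,"dy":0,"dz":0,"grip":0.3},{"rx":0,"ry":0,"rz":0,"dx":0,"dy":0,"dz":0,"grip":0.3},{"rx":0,"ry":0,"rz":0,"dx":0,"dy":0,"dz":0,"grip":0.3},{"rx":0,"ry":0,"rz":0,"dx":0,"dy":0,"dz":-0.01,"grip":0.3},{"rx":0,"ry":0,"rz":0,"dx":0,"dy":0,"dz":-0.03,"grip":0.3},{"rx":0,"ry":0,"rz":0,"dx":0,"dy":0,"dz":-0.055,"grip":0.3},{"rx":0,"ry":0,"rz":0,"dx":0,"dy":0,"dz":-0.08,"grip":0.3}], "force": 20}}

```text
time_s: 3.48
position: [438.5, 319.9, 101.1]
eef_rot: [[1.0, -0.0, -0.001], [-0.0, -1.0, -0.001], [-0.001, 0.001, -1.0]]
wrist_force: [0.7, 0.8, -1.1]
grip_width: 0.448
```

```bash
python3 -c "
from h import *
s=shot('scene','s2')
c=shot('top')
cv2.imwrite('pics/s2c.png',cv2.cvtColor(cv2.resize(s['frame'][190:300,260:420],None,fx=4,fy=4,interpolation=2),4))
go((486,5,110),0)"
```

```text
t 3.5833 pos [441.4 322.  104.7] d [ 0.0446  0.3169 -0.0065] rot [-0.28 -0.42 -0.  ] F [ 0.8  0.3 -0.7] g 0.455
```

View pics/s2c.png

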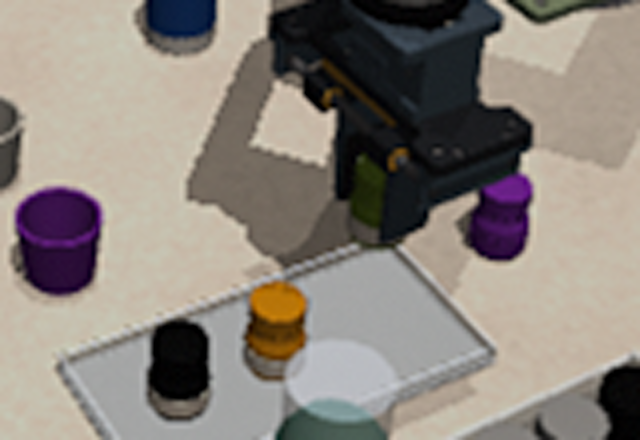

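The jar is held between the fingers, clear of the tray, and the gold and black jars haven't moved. Next I carry it to the midpoint.

Request:
{"name": "step_arm", "arguments": {"commands": [{"rx":0,"ry":0,"rz":0,"dx":0.003,"dy":0.015,"dz":0,"grip":0.3},{"rx":0,"ry":0,"rz":0,"dx":0.006,"dy":0.04,"dz":0,"grip":0.3},{"rx":0,"ry":0,"rz":0,"dx":0.011,"dy":0.075,"dz":0,"grip":0.3},{"rx":0,"ry":0,"rz":0,"dx":0.017,"dy":0.11,"dz":0,"grip":0.3},{"rx":0,"ry":0,"rz":0,"dx":0.022,"dy":0.145,"dz":0,"grip":0.3},{"rx":0,"ry":0,"rz":0,"dx":0.027,"dy":0.18,"dz":0,"grip":0.3},{"rx":0,"ry":0,"rz":0,"dx":0.032,"dy":0.215,"dz":0,"grip":0.3},{"rx":0,"ry":0,"rz":0,"dx":0.037,"dy":0.25,"dz":0,"grip":0.3}]}}

```text
time_s: 4.25
position: [475.3, 68.6, 99.8]
eef_rot: [[1.0, 0.0, -0.001], [0.0, -1.0, -0.0], [-0.001, 0.0, -1.0]]
wrist_force: [-0.6, -0.5, -0.6]
grip_width: 0.448
```

Request:
{"name": "step_arm", "arguments": {"commands": [{"rx":0,"ry":0,"rz":0,"dx":0.005,"dy":0.03,"dz":0,"grip":0.3},{"rx":0,"ry":0,"rz":0,"dx":0.009,"dy":0.055,"dz":0,"grip":0.3},{"rx":0,"ry":0,"rz":0,"dx":0.01,"dy":0.066,"dz":0.01,"grip":0.3},{"rx":0,"ry":0,"rz":0,"dx":0.01,"dy":0.066,"dz":0.03,"grip":0.3},{"rx":0,"ry":0,"rz":0,"dx":0.01,"dy":0.066,"dz":0.05,"grip":0.3},{"rx":0,"ry":0,"rz":0,"dx":0.01,"dy":0.066,"dz":0.06,"grip":0.3},{"rx":0,"ry":0,"rz":0,"dx":0.01,"dy":0.066,"dz":0.06,"grip":0.3},{"rx":0,"ry":0,"rz":0,"dx":0.01,"dy":0.066,"dz":0.06,"grip":0.3}]}}

```text
time_s: 4.92
position: [485.2, 4.8, 39.3]
eef_rot: [[1.0, 0.0, -0.003], [0.0, -1.0, 0.0], [-0.003, -0.0, -1.0]]
wrist_force: [0.9, -0.5, -1.5]
grip_width: 0.447
```

```bash
python3 -c "
from h import *
s=shot('scene','s3')
go((486,5,16),0)
c=shot('top')
go((486,5,16),0)
c=shot('top','t3')
go((486,5,16),0)
im=np.hstack([cv2.resize(s['frame'][140:260,220:350],None,fx=3,fy=3,interpolation=2),cv2.resize(c['frame'][165:285,265:375],None,fx=3,fy=3,interpolation=2)])
cv2.imwrite('pics/s3c.png',cv2.cvtColor(im,4))
"
```

```text
t 4.9667 pos [486.    4.8  40.1] d [ 0.     -0.0002  0.0241] rot [-0.    0.03  0.02] F [-0.4  0.2 -0.5] g 0.449
t 5.0167 pos [486.5   4.7  40.6] d [-0.0005 -0.0003  0.0246] rot [ 0.   -0.05  0.02] F [-0.2  0.1 -0.6] g 0.448
t 5.0667 pos [486.7   4.7  40.8] d [-0.0007 -0.0003  0.0248] rot [ 0.   -0.08  0.02] F [ 0.5  0.5 -0.7] g 0.445
```

View pics/s3c.png

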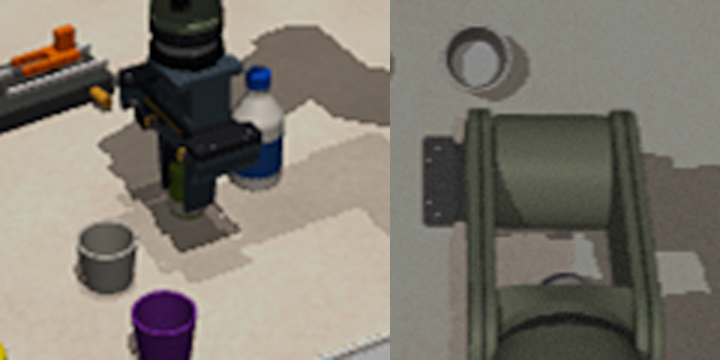

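The views show the jar held just above the bench between the cup and the bottle, with clearance on both sides.

Request:
{"name": "step_arm", "arguments": {"commands": [{"rx":0,"ry":0,"rz":0,"dx":0,"dy":0,"dz":0.01,"grip":0.3},{"rx":0,"ry":0,"rz":0,"dx":0,"dy":0,"dz":0.018,"grip":0.3},{"rx":0,"ry":0,"rz":0,"dx":0,"dy":0,"dz":0.021,"grip":0.3},{"rx":0,"ry":0,"rz":0,"dx":0,"dy":0,"dz":0.023,"grip":0.3},{"rx":0,"ry":0,"rz":0,"dx":0,"dy":0,"dz":0.024,"grip":0.3},{"rx":0,"ry":0,"rz":0,"dx":0,"dy":0,"dz":0.0245,"grip":0.3},{"rx":0,"ry":0,"rz":0,"dx":0,"dy":0,"dz":0.0245,"grip":0.3},{"rx":0,"ry":0,"rz":0,"dx":0,"dy":0,"dz":0.0245,"grip":0.3}]}}

```text
time_s: 5.73
position: [485.7, 4.4, 17.6]
eef_rot: [[1.0, -0.0, -0.0], [-0.0, -1.0, -0.0], [-0.0, 0.0, -1.0]]
wrist_force: [-5.5, -0.7, 15.3]
grip_width: 0.451
```

Contact with the bench: 15 N upward. I'll ease off slightly, release, then rise.

Request:
{"name": "step_arm", "arguments": {"commands": [{"rx":0,"ry":0,"rz":0,"dx":0,"dy":0,"dz":-0.001,"grip":0.47},{"rx":0,"ry":0,"rz":0,"dx":0,"dy":0,"dz":-0.001,"grip":0.5},{"rx":0,"ry":0,"rz":0,"dx":0,"dy":0,"dz":-0.001,"grip":0.6},{"rx":0,"ry":0,"rz":0,"dx":0,"dy":0,"dz":-0.001,"grip":0.75},{"rx":0,"ry":0,"rz":0,"dx":0,"dy":0,"dz":-0.001,"grip":0.75},{"rx":0,"ry":0,"rz":0,"dx":0,"dy":0,"dz":-0.001,"grip":0.75},{"rx":0,"ry":0,"rz":0,"dx":0,"dy":0,"dz":-0.001,"grip":0.75},{"rx":0,"ry":0,"rz":0,"dx":0,"dy":0,"dz":-0.001,"grip":0.75}]}}

```text
time_s: 6.4
position: [486.1, 4.4, 16.6]
eef_rot: [[1.0, -0.0, -0.0], [-0.0, -1.0, -0.0], [-0.0, 0.0, -1.0]]
wrist_force: [-0.2, 0.2, -0.0]
grip_width: 0.753
```

Request:
{"name": "step_arm", "arguments": {"commands": [{"rx":0,"ry":0,"rz":0,"dx":0,"dy":0,"dz":-0.02,"grip":0.75},{"rx":0,"ry":0,"rz":0,"dx":0,"dy":0,"dz":-0.05,"grip":0.75},{"rx":0,"ry":0,"rz":0,"dx":0,"dy":0,"dz":-0.09,"grip":0.75},{"rx":0,"ry":0,"rz":0,"dx":0,"dy":0,"dz":-0.13,"grip":0.75},{"rx":0,"ry":0,"rz":0,"dx":0,"dy":0,"dz":-0.16,"grip":0.75},{"rx":0,"ry":0,"rz":0,"dx":0,"dy":0,"dz":-0.16,"grip":0.75},{"rx":0,"ry":0,"rz":0,"dx":0,"dy":0,"dz":-0.16,"grip":0.75},{"rx":0,"ry":0,"rz":0,"dx":0,"dy":0,"dz":-0.16,"grip":0.75}]}}

```text
time_s: 7.07
position: [485.3, 4.4, 176.0]
eef_rot: [[1.0, -0.0, -0.001], [-0.0, -1.0, -0.0], [-0.001, 0.0, -1.0]]
wrist_force: [-0.2, 0.5, -0.9]
grip_width: 0.749
```

```bash
python3 -c "
from h import *
go((598,-307.2,160),-38.6)"
```

```text
t 7.0667 pos [485.3   4.4 176. ] d [0.1127 0.3115 0.0158] rot [3.000e-02 8.000e-02 3.859e+01] F [-0.2  0.5 -0.9] g 0.749
```

Request:
{"name": "step_arm", "arguments": {"commands": [{"rx":0,"ry":0,"rz":7,"dx":0.113,"dy":0.312,"dz":0,"grip":0.4},{"rx":0,"ry":0,"rz":14,"dx":0.113,"dy":0.312,"dz":0,"grip":0.4},{"rx":0,"ry":0,"rz":21,"dx":0.113,"dy":0.312,"dz":0,"grip":0.4},{"rx":0,"ry":0,"rz":28,"dx":0.113,"dy":0.312,"dz":0,"grip":0.4},{"rx":0,"ry":0,"rz":35,"dx":0.113,"dy":0.312,"dz":0,"grip":0.4},{"rx":0,"ry":0,"rz":38.6,"dx":0.113,"dy":0.312,"dz":0,"grip":0.4},{"rx":0,"ry":0,"rz":38.6,"dx":0.113,"dy":0.312,"dz":0,"grip":0.4},{"rx":0,"ry":0,"rz":38.6,"dx":0.113,"dy":0.312,"dz":0,"grip":0.4}]}}

```text
time_s: 7.73
position: [598.4, -309.4, 173.8]
eef_rot: [[0.781, -0.624, -0.004], [-0.624, -0.781, 0.002], [-0.005, 0.001, -1.0]]
wrist_force: [0.2, -0.3, 1.5]
grip_width: 0.4
```

```bash
python3 -c "
from h import *
go((598,-307.2,90),-38.6)"
```

```text
t 7.7333 pos [ 598.4 -309.4  173.8] d [-0.0013 -0.0016  0.0838] rot [ 0.05  0.26 -0.04] F [ 0.2 -0.3  1.5] g 0.4
```

Request:
{"name": "step_arm", "arguments": {"commands": [{"rx":0,"ry":0,"rz":0,"dx":0,"dy":0,"dz":0.03,"grip":0.4},{"rx":0,"ry":0,"rz":0,"dx":0,"dy":0,"dz":0.06,"grip":0.4},{"rx":0,"ry":0,"rz":0,"dx":0,"dy":0,"dz":0.085,"grip":0.4},{"rx":0,"ry":0,"rz":0,"dx":0,"dy":0,"dz":0.085,"grip":0.4},{"rx":0,"ry":0,"rz":0,"dx":0,"dy":0,"dz":0.085,"grip":0.4},{"rx":0,"ry":0,"rz":0,"dx":0,"dy":0,"dz":0.085,"grip":0.4},{"rx":0,"ry":0,"rz":0,"dx":0,"dy":0,"dz":0.085,"grip":0.4},{"rx":0,"ry":0,"rz":0,"dx":0,"dy":0,"dz":0.085,"grip":0.4}]}}

```text
time_s: 8.4
position: [600.1, -308.0, 93.7]
eef_rot: [[0.782, -0.624, 0.003], [-0.624, -0.782, -0.002], [0.003, -0.001, -1.0]]
wrist_force: [0.3, 0.2, 0.4]
grip_width: 0.402
```

```bash
python3 -c "
from h import *
s=shot('scene','s4');c=shot('top','t4')
for cc,n,z in((c,'top',58),(s,'scene',51)):
    m=cv2.inRange(cv2.cvtColor(cc['frame'],cv2.COLOR_RGB2HSV),(30,80,50),(50,255,255))
    n_,l,st,ce=cv2.connectedComponentsWithStats(m)
    for i in np.argsort(-st[1:,4])[:3]+1: print(n,st[i],ce[i].round(1),ray(cc,ce[i],z).round(1))
im=np.hstack([cv2.resize(s['frame'][120:215,165:315],None,fx=3,fy=4,interpolation=2),cv2.resize(c['frame'][150:245,285:395],None,fx=3,fy=4,interpolation=2)])
cv2.imwrite('pics/s4c.png',cv2.cvtColor(im,4))
go((598,-307.2,47),-38.6)"
```

```text
top [183  58  18  17 224] [191.8  66.4] [924.3 323.9  58. ]
top [259 107  30  29 206] [273.5 121.6] [769.8  99.3  58. ]
top [302 220  14  14 158] [308.6 226.6] [483.2   5.2  58. ]
scene [277 197  11   8  68] [282.  200.8] [4.839e+02 2.000e-01 5.100e+01]
scene [278 208  11   5  40] [282.9 210.2] [505.3  44.8  51. ]
scene [281 206   4   2   5] [282.6 206.2] [496.1  26.3  51. ]
t 8.5 pos [ 599.8 -307.8   93.3] d [-0.0019  0.0006  0.0463] rot [-0.02 -0.16  0.01] F [ 0.2  0.1 -0. ] g 0.4
```

View pics/s4c.png

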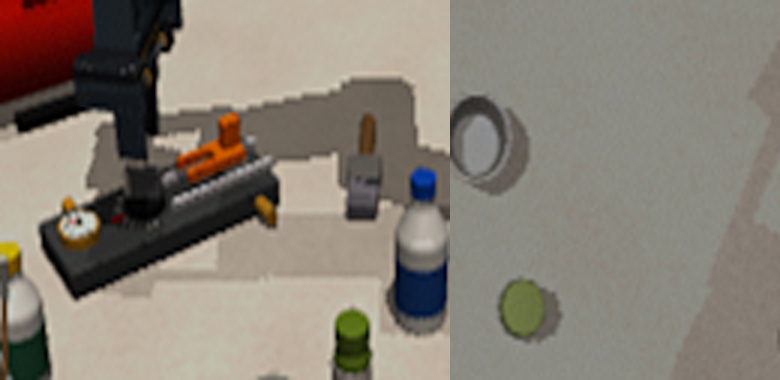

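The jar stands upright at about (483,5), within 4 mm of the midpoint. The fingers are over the knob, one on each side of the bar.

Request:
{"name": "step_arm", "arguments": {"commands": [{"rx":0,"ry":0,"rz":0,"dx":-0.001,"dy":0,"dz":0.015,"grip":0.4},{"rx":0,"ry":0,"rz":0,"dx":-0.001,"dy":0,"dz":0.03,"grip":0.4},{"rx":0,"ry":0,"rz":0,"dx":-0.001,"dy":0,"dz":0.04,"grip":0.4},{"rx":0,"ry":0,"rz":0,"dx":-0.001,"dy":0,"dz":0.044,"grip":0.4},{"rx":0,"ry":0,"rz":0,"dx":-0.001,"dy":0,"dz":0.044,"grip":0.3},{"rx":0,"ry":0,"rz":0,"dx":-0.001,"dy":0,"dz":0.044,"grip":0.2},{"rx":0,"ry":0,"rz":0,"dx":-0.001,"dy":0,"dz":0.044,"grip":0.1},{"rx":0,"ry":0,"rz":0,"dx":-0.001,"dy":0,"dz":0.044,"grip":0.05}], "force": 8}}

```text
time_s: 9.17
position: [599.1, -307.2, 48.7]
eef_rot: [[0.781, -0.624, 0.002], [-0.624, -0.781, -0.001], [0.002, -0.001, -1.0]]
wrist_force: [5.1, 5.6, 0.7]
grip_width: 0.138
```

Request:
{"name": "step_arm", "arguments": {"commands": [{"rx":0,"ry":0,"rz":0,"dx":0,"dy":0,"dz":0,"grip":0.05},{"rx":0,"ry":0,"rz":0,"dx":0,"dy":0,"dz":0,"grip":0.05},{"rx":0,"ry":0,"rz":0,"dx":0,"dy":0,"dz":0,"grip":0.05},{"rx":0,"ry":0,"rz":0,"dx":0,"dy":0,"dz":0,"grip":0.05},{"rx":0,"ry":0,"rz":0,"dx":0,"dy":0,"dz":0,"grip":0.05},{"rx":0,"ry":0,"rz":0,"dx":0,"dy":0,"dz":0,"grip":0.05},{"rx":0,"ry":0,"rz":0,"dx":0,"dy":0,"dz":0,"grip":0.05},{"rx":0,"ry":0,"rz":0,"dx":0,"dy":0,"dz":0,"grip":0.05}]}}

```text
time_s: 9.83
position: [599.4, -306.9, 48.7]
eef_rot: [[0.781, -0.624, 0.003], [-0.624, -0.781, -0.0], [0.002, -0.001, -1.0]]
wrist_force: [3.9, 4.8, 4.6]
grip_width: 0.128
```

Request:
{"name": "step_arm", "arguments": {"commands": [{"rx":0,"ry":0,"rz":-5,"dx":0,"dy":0,"dz":0,"grip":0.05},{"rx":0,"ry":0,"rz":-11,"dx":0,"dy":0,"dz":0,"grip":0.05},{"rx":0,"ry":0,"rz":-17,"dx":0,"dy":0,"dz":0,"grip":0.05},{"rx":0,"ry":0,"rz":-23,"dx":0,"dy":0,"dz":0,"grip":0.05},{"rx":0,"ry":0,"rz":-29,"dx":0,"dy":0,"dz":0,"grip":0.05},{"rx":0,"ry":0,"rz":-35,"dx":0,"dy":0,"dz":0,"grip":0.05},{"rx":0,"ry":0,"rz":-40,"dx":0,"dy":0,"dz":0,"grip":0.05},{"rx":0,"ry":0,"rz":-42.7,"dx":0,"dy":0,"dz":0,"grip":0.05}]}}

```text
time_s: 10.5
position: [599.5, -306.4, 48.7]
eef_rot: [[0.997, 0.075, 0.003], [0.075, -0.997, 0.001], [0.003, -0.0, -1.0]]
wrist_force: [2.7, 4.6, 6.1]
grip_width: 0.135
```

Request:
{"name": "step_arm", "arguments": {"commands": [{"rx":0,"ry":0,"rz":0,"dx":0,"dy":0,"dz":0,"grip":0.05},{"rx":0,"ry":0,"rz":0,"dx":0,"dy":0,"dz":0,"grip":0.05},{"rx":0,"ry":0,"rz":0,"dx":0,"dy":0,"dz":0,"grip":0.4},{"rx":0,"ry":0,"rz":0,"dx":0,"dy":0,"dz":0,"grip":0.4},{"rx":0,"ry":0,"rz":0,"dx":0,"dy":0,"dz":0,"grip":0.4},{"rx":0,"ry":0,"rz":0,"dx":0,"dy":0,"dz":-0.03,"grip":0.4},{"rx":0,"ry":0,"rz":0,"dx":0,"dy":0,"dz":-0.06,"grip":0.4},{"rx":0,"ry":0,"rz":0,"dx":0,"dy":0,"dz":-0.1,"grip":0.4}]}}

```text
time_s: 11.17
position: [595.9, -306.7, 145.5]
eef_rot: [[0.997, 0.071, -0.007], [0.071, -0.997, 0.003], [-0.007, -0.003, -1.0]]
wrist_force: [0.5, -0.9, -0.4]
grip_width: 0.399
```

Request:
{"name": "step_arm", "arguments": {"commands": [{"rx":0,"ry":0,"rz":0,"dx":-0.04,"dy":-0.04,"dz":-0.02,"grip":0.5},{"rx":0,"ry":0,"rz":0,"dx":-0.16,"dy":-0.15,"dz":-0.02,"grip":0.5},{"rx":0,"ry":0,"rz":0,"dx":-0.16,"dy":-0.15,"dz":-0.02,"grip":0.5},{"rx":0,"ry":0,"rz":0,"dx":-0.16,"dy":-0.15,"dz":-0.02,"grip":0.5},{"rx":0,"ry":0,"rz":0,"dx":-0.16,"dy":-0.15,"dz":-0.02,"grip":0.5},{"rx":0,"ry":0,"rz":0,"dx":-0.16,"dy":-0.15,"dz":-0.02,"grip":0.5},{"rx":0,"ry":0,"rz":0,"dx":-0.16,"dy":-0.15,"dz":-0.02,"grip":0.5},{"rx":0,"ry":0,"rz":0,"dx":-0.16,"dy":-0.15,"dz":-0.02,"grip":0.5}]}}

```text
time_s: 11.83
position: [427.8, -169.1, 168.0]
eef_rot: [[0.997, 0.072, 0.001], [0.072, -0.997, -0.001], [0.001, 0.001, -1.0]]
wrist_force: [0.7, 0.2, 0.1]
grip_width: 0.5
```

```bash
python3 -c "
from h import *
c=shot('top','t5')
cv2.imwrite('pics/t5c.png',cv2.cvtColor(cv2.resize(c['frame'][135:250,370:470],None,fx=5,fy=5,interpolation=2),4))
go((478,-315.5,120),4.1)"
```

```text
t 11.8833 pos [ 428.7 -169.6  167.9] d [0.0387 0.149  0.0482] rot [ 0.07 -0.06 -0.01] F [ 0.2  0.3 -0. ] g 0.501
```

View pics/t5c.png

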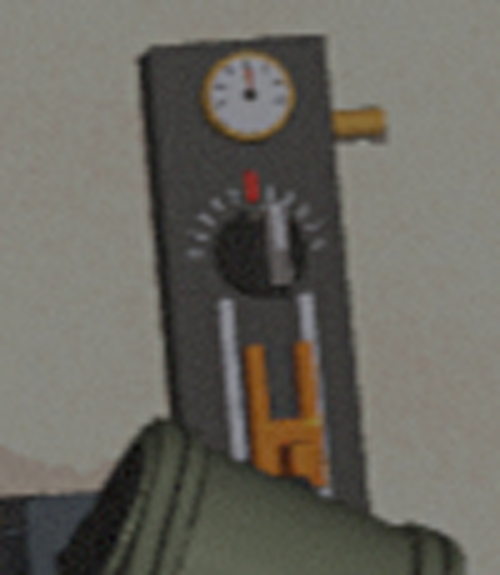

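```bash
python3 -c "
from h import *
c=dict(np.load('pics/t5.npz'))
f=c['frame'][168:200,410:436]; g=cv2.cvtColor(f,cv2.COLOR_RGB2GRAY); print(g[4:28,3:26])
"
```

```text
[[ 62  58  66  67  62  58  65  69  70  58  81  83  58  58  58  59  60  56
   57  62  59  61  55]
 [ 58  60  79  93  86  62  70  69  69  62  92  99  60  59  78  79  59  56
   59  58  60  57  58]
 [ 73  59  61  78  76  56  61  64  65  61  93  98  64  67  95  93  62  60
   57  60  60  61  58]
 [104  67  60  73  77  61  57  52  55  65  84  95  90 100 102  73  58  64
   67  58  58  60  56]
 [ 92  91  61  56  57  59  62  62  64  83  91 121 126  98  75  52  63  87
   83  61  60  58  56]
 [ 63  62  61  60  48  38  46  59  63  64  77 119 126  97  75  61  85  99
   83  63  57  55  54]
 [ 56  62  59  52  40  31  44  58  61  48  74 108 120 107  72  47  75  79
   64  59  60  60  62]
 [ 63  51  41  37  31  34  37  38  40  37  74 108 126 109  63  36  53  62
   66  65  71  72  55]
 [ 58  44  30  29  27  30  29  31  37  34  68  98 126 121  72  24  38  64
   90  91  78  57  54]
 [ 52  35  34  34  35  32  37  34  33  36  66  99 124 122  70  29  31  52
   60  63  56  56  61]
 [ 38  32  35  39  28  32  35  30  35  40  68  95 126 121  73  33  28  51
   56  57  65  65  59]
 [ 44  28  30  38  26  35  35  31
[... 528 characters left out ...]
 47  59  56  57  58]
 [ 48  40  33  33  35  37  33  27  39  36  41  68  87  84  83  72  37  43
   56  62  59  60  58]
 [ 57  44  25  35  34  29  32  38  34  38  42  65  88  83  83  64  30  49
   52  60  58  60  55]
 [ 60  52  38  29  29  36  35  31  38  41  35  69  86  80  75  59  50  57
   57  60  53  55  57]
 [ 62  57  52  46  24  27  31  32  33  39  36  34  37  31  36  49  57  54
   61  59  56  56  62]
 [ 58  58  60  56  52  30  29  31  33  32  31  33  43  28  41  49  59  75
   85  75  54  55  56]
 [ 58  73  74  63  58  60  55  43  43  43  41  43  43  41  40  50  83 125
  134 102  59  53  57]
 [ 73 117 134  97  62  58  58  61  61  59  60  58  61  60  56  53  82 122
  135 104  58  56  54]]
```

The pointer (crop, about (275,205)) now lies in line with the red mark and the panel axis, within about 1–2°. The lock is still drawn back. Now the tab position from the earlier images.

```bash
python3 -c "
from h import *
for fn in('top0','scene0'):
    c=dict(np.load('pics/%s.npz'%fn)); b=(415,195,445,240) if fn=='top0' else (210,140,260,175)
    x0,y0,x1,y1=b; h=cv2.cvtColor(c['frame'][y0:y1,x0:x1],cv2.COLOR_RGB2HSV); m=cv2.inRange(h,(5,140,60),(18,255,255))
    print(fn); 
    V=np.where(m>0,h[...,2],0)
    if fn=='top0': print(V[5:35,3:25])
    else: print(np.where(V[:,20:45]>0,V[:,20:45],0)[6:28])
    ks=(-125,-120,-115)
    for k in ks:
        a=np.radians(4.1); X=np.array([597.7,-307.2,0])+k*np.array([np.cos(a),np.sin(a),0])
        print(k,X.round(1),'tab corners',[(proj(c,X+[i*12,j*7,85])-[x0,y0]).round(1).tolist() for i in(-1,1) for j in(-1,1)])
"
```

```text
top0
[[  0   0   0   0   0   0   0   0   0   0   0   0   0   0   0   0   0   0
    0   0   0   0]
 [  0   0   0   0   0   0   0   0   0   0   0   0   0   0   0   0   0   0
    0   0   0   0]
 [  0   0   0   0   0   0   0   0   0   0   0   0   0   0   0   0   0   0
    0   0   0   0]
 [  0   0   0   0   0   0   0   0   0   0   0   0   0   0   0   0   0   0
    0   0   0   0]
 [  0  83 110 117  94   0   0   0   0   0   0 104 128 125   0   0   0   0
    0   0   0   0]
 [  0 101 129 131 102   0   0   0   0   0   0 105 129 130   0   0   0   0
    0   0   0   0]
 [  0  92 123 132 106   0   0   0   0   0   0  92 121 129   0   0   0   0
    0   0   0   0]
 [  0  87 120 129 105   0   0   0   0   0   0  90 119 127   0   0   0   0
    0   0   0   0]
 [  0  86 121 129 108   0   0   0   0   0   0  79 115 128   0   0   0   0
    0   0   0   0]
 [  0  80 115 128 113   0   0   0   0   0   0  81 115 129   0   0   0   0
    0   0   0   0]
 [  0  77 113 127 116   0   0   0   0   0   0  78 111 126   0   0   0   0
    0   0   0   0]
 [  0  74 109 131 113   0   0   0   0   0   0  69 110 126 130   0   0   
[... 3885 characters left out ...]
[107  98  91   0   0   0   0   0   0   0   0   0   0   0   0   0   0   0
    0   0   0   0   0   0   0]
 [  0   0   0   0   0   0   0   0   0   0   0   0   0   0   0   0   0   0
    0   0   0   0   0   0   0]
 [  0   0   0   0   0   0   0   0   0   0   0   0   0   0   0   0   0   0
    0   0   0   0   0   0   0]
 [  0   0   0   0   0   0   0   0   0   0   0   0   0   0   0   0   0   0
    0   0   0   0   0   0   0]]
-125 [ 473.  -316.1    0. ] tab corners [[35.0, 6.4], [36.7, 8.0], [29.1, 8.0], [30.7, 9.6]]
-120 [ 478.  -315.8    0. ] tab corners [[33.8, 6.7], [35.5, 8.4], [27.9, 8.3], [29.5, 10.0]]
-115 [ 483.  -315.4    0. ] tab corners [[32.7, 7.1], [34.3, 8.8], [26.7, 8.7], [28.3, 10.4]]
```

Request:
{"name": "step_arm", "arguments": {"commands": [{"rx":0,"ry":0,"rz":0,"dx":0.01,"dy":0.04,"dz":0,"grip":0.5},{"rx":0,"ry":0,"rz":0,"dx":0.02,"dy":0.08,"dz":0.02,"grip":0.5},{"rx":0,"ry":0,"rz":0,"dx":0.038,"dy":0.149,"dz":0.048,"grip":0.5},{"rx":0,"ry":0,"rz":0,"dx":0.038,"dy":0.149,"dz":0.048,"grip":0.5},{"rx":0,"ry":0,"rz":0,"dx":0.038,"dy":0.149,"dz":0.048,"grip":0.5},{"rx":0,"ry":0,"rz":0,"dx":0.038,"dy":0.149,"dz":0.048,"grip":0.5},{"rx":0,"ry":0,"rz":0,"dx":0.038,"dy":0.149,"dz":0.048,"grip":0.5},{"rx":0,"ry":0,"rz":0,"dx":0.038,"dy":0.149,"dz":0.048,"grip":0.5}]}}

```text
time_s: 12.55
position: [476.7, -314.4, 119.9]
eef_rot: [[0.997, 0.072, 0.0], [0.072, -0.997, 0.0], [0.0, -0.0, -1.0]]
wrist_force: [0.9, 0.4, -0.4]
grip_width: 0.499
```

```bash
python3 -c "
from h import *
shot('scene')
go((477.5,-315.8,63),4.1)"
```

```text
t 12.6 pos [ 476.7 -314.2  120.2] d [0.0006 0.0016 0.0572] rot [ 0.02 -0.03  0.03] F [-0.5  1.  -0.4] g 0.501
```

Request:
{"name": "step_arm", "arguments": {"commands": [{"rx":0,"ry":0,"rz":0,"dx":0.001,"dy":0.001,"dz":0.02,"grip":0.5},{"rx":0,"ry":0,"rz":0,"dx":0.001,"dy":0.001,"dz":0.04,"grip":0.5},{"rx":0,"ry":0,"rz":0,"dx":0.001,"dy":0.001,"dz":0.053,"grip":0.5},{"rx":0,"ry":0,"rz":0,"dx":0.001,"dy":0.001,"dz":0.057,"grip":0.5},{"rx":0,"ry":0,"rz":0,"dx":0.001,"dy":0.001,"dz":0.057,"grip":0.05},{"rx":0,"ry":0,"rz":0,"dx":0.001,"dy":0.001,"dz":0.057,"grip":0.05},{"rx":0,"ry":0,"rz":0,"dx":0.001,"dy":0.001,"dz":0.057,"grip":0.05},{"rx":0,"ry":0,"rz":0,"dx":0.001,"dy":0.001,"dz":0.057,"grip":0.05}], "force": 15}}

```text
time_s: 13.27
position: [478.3, -316.0, 64.0]
eef_rot: [[0.997, 0.072, 0.002], [0.072, -0.997, -0.001], [0.002, 0.002, -1.0]]
wrist_force: [-0.4, 0.3, -0.9]
grip_width: 0.239
```

Request:
{"name": "step_arm", "arguments": {"commands": [{"rx":0,"ry":0,"rz":0,"dx":0,"dy":0,"dz":0,"grip":0.05},{"rx":0,"ry":0,"rz":0,"dx":0,"dy":0,"dz":0,"grip":0.05},{"rx":0,"ry":0,"rz":0,"dx":0,"dy":0,"dz":0,"grip":0.05},{"rx":0,"ry":0,"rz":0,"dx":0,"dy":0,"dz":0,"grip":0.05},{"rx":0,"ry":0,"rz":0,"dx":0.005,"dy":0,"dz":0,"grip":0.05},{"rx":0,"ry":0,"rz":0,"dx":0.01,"dy":0,"dz":0,"grip":0.05},{"rx":0,"ry":0,"rz":0,"dx":0.015,"dy":0,"dz":0,"grip":0.05},{"rx":0,"ry":0,"rz":0,"dx":0.02,"dy":0,"dz":0,"grip":0.05}]}}

```text
time_s: 13.93
position: [497.5, -313.8, 63.7]
eef_rot: [[0.997, 0.071, -0.0], [0.071, -0.997, 0.0], [-0.0, -0.0, -1.0]]
wrist_force: [-2.8, 3.3, 6.5]
grip_width: 0.153
```

Request:
{"name": "step_arm", "arguments": {"commands": [{"rx":0,"ry":0,"rz":0,"dx":0.007,"dy":0,"dz":0,"grip":0.05},{"rx":0,"ry":0,"rz":0,"dx":0.014,"dy":0,"dz":0,"grip":0.05},{"rx":0,"ry":0,"rz":0,"dx":0.021,"dy":0,"dz":0,"grip":0.05},{"rx":0,"ry":0,"rz":0,"dx":0.028,"dy":0,"dz":0,"grip":0.05},{"rx":0,"ry":0,"rz":0,"dx":0.035,"dy":0,"dz":0,"grip":0.05},{"rx":0,"ry":0,"rz":0,"dx":0.042,"dy":0,"dz":0,"grip":0.05},{"rx":0,"ry":0,"rz":0,"dx":0.048,"dy":0,"dz":0,"grip":0.05},{"rx":0,"ry":0,"rz":0,"dx":0.052,"dy":0,"dz":0,"grip":0.05}]}}

```text
time_s: 14.6
position: [546.4, -310.2, 63.6]
eef_rot: [[0.997, 0.073, -0.008], [0.073, -0.997, 0.001], [-0.008, -0.001, -1.0]]
wrist_force: [-16.0, 0.3, 13.5]
grip_width: 0.156
```

Request:
{"name": "step_arm", "arguments": {"commands": [{"rx":0,"ry":0,"rz":0,"dx":0.003,"dy":0,"dz":0,"grip":0.05},{"rx":0,"ry":0,"rz":0,"dx":0.005,"dy":0,"dz":0,"grip":0.05},{"rx":0,"ry":0,"rz":0,"dx":0.007,"dy":0,"dz":0,"grip":0.05},{"rx":0,"ry":0,"rz":0,"dx":0.009,"dy":0,"dz":0,"grip":0.05},{"rx":0,"ry":0,"rz":0,"dx":0.01,"dy":0,"dz":0,"grip":0.05},{"rx":0,"ry":0,"rz":0,"dx":0.01,"dy":0,"dz":0,"grip":0.05},{"rx":0,"ry":0,"rz":0,"dx":0.01,"dy":0,"dz":0,"grip":0.05},{"rx":0,"ry":0,"rz":0,"dx":0.01,"dy":0,"dz":0,"grip":0.05}]}}

```text
time_s: 15.27
position: [550.8, -309.9, 62.3]
eef_rot: [[0.997, 0.073, -0.018], [0.073, -0.997, 0.002], [-0.018, -0.003, -1.0]]
wrist_force: [-18.1, -1.3, 9.9]
grip_width: 0.152
```

```bash
python3 -c "
from h import *
s=shot('scene','s6');c=shot('top','t6')
im=np.hstack([cv2.resize(s['frame'][130:210,170:270],None,fx=5,fy=5,interpolation=2)[:, :500],cv2.resize(c['frame'][145:225,400:450],None,fx=5,fy=5,interpolation=2)])
cv2.imwrite('pics/s6c.png',cv2.cvtColor(im,4))
go((557.5,-310,63),4.1)
print(telemetry.get_obs()['torque'])"
```

```text
t 15.3667 pos [ 550.8 -309.8   62.3] d [ 0.0066  0.0007 -0.0009] rot [-0.18  1.01  0.09] F [-19.6  -1.4  10.1] g 0.151
[-0.31295693  3.41206949  0.02487122]
```

View pics/s6c.png

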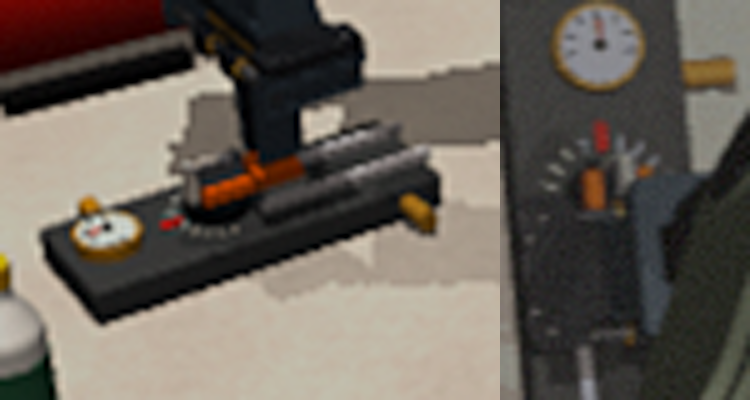

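```bash
python3 -c "
from h import *
c=dict(np.load('pics/t6.npz'))
f=c['frame'][170:195,412:434]; h=cv2.cvtColor(f,cv2.COLOR_RGB2HSV); print(np.where(cv2.inRange(h,(4,120,50),(20,255,255))>0,h[...,2],0))
c0=dict(np.load('pics/top0.npz'))
print(ray(c0,(421,203.6),56),[ (v,ray(c,(418.5,v),56).round(1)) for v in (176.5,177.5,178.5)])
"
```

```text
[[  0   0   0   0   0   0   0   0   0 101   0   0   0   0   0   0   0   0
    0   0   0   0]
 [  0   0   0   0   0   0   0   0   0   0   0   0   0   0   0   0   0   0
    0   0   0   0]
 [  0   0   0   0   0   0   0   0   0   0   0   0   0   0   0   0   0   0
    0   0   0   0]
 [  0   0   0   0   0   0   0   0   0   0   0   0   0   0   0   0   0   0
    0   0   0   0]
 [  0   0   0   0   0   0   0   0   0   0   0   0   0   0   0   0   0   0
    0   0   0   0]
 [  0   0   0   0   0   0   0   0   0   0   0   0   0   0   0   0   0   0
    0   0   0   0]
 [  0   0   0   0   0   0   0   0   0   0   0   0   0   0   0   0   0   0
    0   0   0   0]
 [  0   0   0   0   0   0   0   0   0   0   0   0   0   0   0   0   0   0
    0   0   0   0]
 [  0   0   0   0   0   0  56   0   0   0   0   0   0   0   0   0 105 115
    0   0   0   0]
 [  0   0   0   0   0 103 120 112  79   0   0   0   0   0   0 112 136 122
    0   0   0   0]
 [  0   0   0   0  72 122 145 133  93   0   0   0   0   0   0   0  87   0
    0   0   0   0]
 [  0   0   0   0  70 118 142 133  97   0   0   0   0   0   0   0   0   0
   
[... 696 characters left out ...]
   0   0   0   0   0   0   0   0   0   0   0
    0   0   0   0]
 [  0   0   0   0   0   0   0   0   0   0   0   0   0   0   0   0   0   0
    0   0   0   0]
 [  0   0   0   0   0   0   0   0   0   0   0   0   0   0   0   0   0   0
    0   0   0   0]
 [  0   0   0   0   0   0   0   0   0   0   0   0   0   0   0   0   0   0
    0   0   0   0]
 [  0   0   0   0   0   0   0   0   0   0   0   0   0   0   0   0   0   0
    0   0   0   0]
 [  0   0   0   0   0   0   0   0   0   0   0   0   0   0   0   0   0   0
    0   0   0   0]]
[ 544.59731523 -298.76222926   56.        ] [(176.5, array([ 618.2, -293.4,   56. ])), (177.5, array([ 615.5, -293.3,   56. ])), (178.5, array([ 612.8, -293.3,   56. ]))]
```

Request:
{"name": "step_arm", "arguments": {"commands": [{"rx":0,"ry":-1,"rz":0,"dx":-0.008,"dy":0,"dz":0,"grip":0.4},{"rx":0,"ry":0,"rz":0,"dx":-0.01,"dy":0,"dz":0,"grip":0.4},{"rx":0,"ry":0,"rz":0,"dx":-0.01,"dy":0,"dz":0,"grip":0.4},{"rx":0,"ry":0,"rz":0,"dx":-0.01,"dy":0,"dz":-0.02,"grip":0.4},{"rx":0,"ry":0,"rz":0,"dx":-0.03,"dy":0,"dz":-0.06,"grip":0.4},{"rx":0,"ry":0,"rz":0,"dx":-0.07,"dy":0,"dz":-0.06,"grip":0.2},{"rx":0,"ry":0,"rz":0,"dx":-0.11,"dy":0,"dz":-0.06,"grip":0},{"rx":0,"ry":0,"rz":0,"dx":-0.14,"dy":0,"dz":-0.06,"grip":0}]}}

```text
time_s: 16.03
position: [418.0, -319.8, 123.4]
eef_rot: [[0.997, 0.072, 0.001], [0.072, -0.997, -0.001], [0.001, 0.001, -1.0]]
wrist_force: [-1.0, 0.3, -0.7]
grip_width: 0.21
```

```bash
python3 -c "
from h import *
s=shot('scene','s7');c=shot('top','t7')
im=np.hstack([cv2.resize(s['frame'][140:190,190:260],None,fx=6,fy=6,interpolation=2),cv2.resize(c['frame'][150:200,400:450],None,fx=6,fy=6,interpolation=2)])
cv2.imwrite('pics/s7c.png',cv2.cvtColor(im,4))
s=dict(np.load('pics/s6.npz'));f=lambda X:((proj(s,X)-[170,130])*5).round(0)
print('tail',f((576,-309,72)),'finger front',f((567,-309,72)),f((567,-295,72)),f((567,-295,63)))
go((500,-314,63),4.1)
a=np.radians(4.1);e=np.array([np.cos(a),np.sin(a),0]);n=np.array([-e[1],e[0],0]);K=np.array([597.7,-307.2,0])
print('expected home in t7: tips L outer',proj(c,K+26*e+18*n+[0,0,56]),'bar corners',[proj(c,K+i*22*e+j*6*n+[0,0,72]).round(1) for i in(-1,1) for j in (-1,1)])
"
```

```text
tail [240. 145.] finger front [251. 142.] [259. 151.] [260. 162.]
t 16.1333 pos [ 415.9 -319.3  122.9] d [0.0844 0.0006 0.0598] rot [-0.05  0.1  -0.15] F [0.1 0.2 0.1] g 0.123
expected home in t7: tips L outer [416.25930564 174.99974778] bar corners [array([428.5, 191.4]), array([424. , 191.7]), array([427., 175.]), array([422.5, 175.4])]
```

View pics/s7c.png

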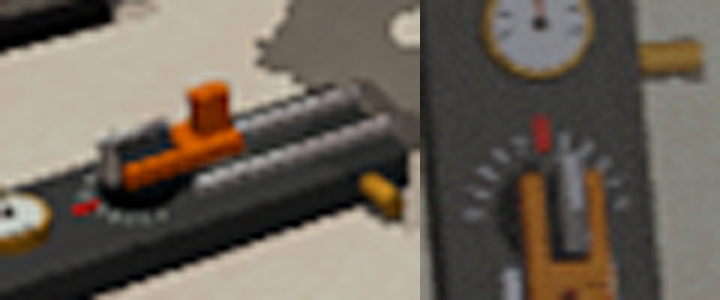

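The crop shows the bar standing between the fork arms, at the corners expected for a pointer on the mark. The lock stopped at about 70 mm, apparently because the fingers met the bar's tail. I'll push the tab from behind with the fingers shut.

Request:
{"name": "step_arm", "arguments": {"commands": [{"rx":0,"ry":0,"rz":0,"dx":0.03,"dy":0,"dz":0.02,"grip":0},{"rx":0,"ry":0,"rz":0,"dx":0.06,"dy":0,"dz":0.04,"grip":0},{"rx":0,"ry":0,"rz":0,"dx":0.084,"dy":0,"dz":0.057,"grip":0},{"rx":0,"ry":0,"rz":0,"dx":0.089,"dy":0,"dz":0.057,"grip":0},{"rx":0,"ry":0,"rz":0,"dx":0.094,"dy":0,"dz":0.057,"grip":0},{"rx":0,"ry":0,"rz":0,"dx":0.099,"dy":0,"dz":0.057,"grip":0},{"rx":0,"ry":0,"rz":0,"dx":0.102,"dy":0,"dz":0.057,"grip":0},{"rx":0,"ry":0,"rz":0,"dx":0.104,"dy":0,"dz":0.057,"grip":0}]}}

```text
time_s: 16.8
position: [519.9, -312.6, 66.1]
eef_rot: [[0.997, 0.073, -0.007], [0.073, -0.997, -0.0], [-0.007, -0.0, -1.0]]
wrist_force: [-11.1, -2.2, 4.3]
grip_width: 0.003
```

Request:
{"name": "step_arm", "arguments": {"commands": [{"rx":0,"ry":0,"rz":0,"dx":0.001,"dy":0,"dz":0,"grip":0},{"rx":0,"ry":0,"rz":0,"dx":0.002,"dy":0,"dz":0,"grip":0},{"rx":0,"ry":0,"rz":0,"dx":0.003,"dy":0,"dz":0,"grip":0},{"rx":0,"ry":0,"rz":0,"dx":0.004,"dy":0,"dz":0,"grip":0},{"rx":0,"ry":0,"rz":0,"dx":0.005,"dy":0,"dz":0,"grip":0},{"rx":0,"ry":0,"rz":0,"dx":0.006,"dy":0,"dz":0,"grip":0},{"rx":0,"ry":0,"rz":0,"dx":0.007,"dy":0,"dz":0,"grip":0},{"rx":0,"ry":0,"rz":0,"dx":0.008,"dy":0,"dz":0,"grip":0}]}}

```text
time_s: 17.47
position: [520.3, -312.5, 66.4]
eef_rot: [[0.997, 0.073, -0.021], [0.073, -0.997, 0.001], [-0.021, -0.002, -1.0]]
wrist_force: [-28.0, -5.7, 14.0]
grip_width: 0.005
```

Request:
{"name": "step_arm", "arguments": {"commands": [{"rx":0,"ry":0,"rz":0,"dx":-0.01,"dy":0,"dz":0,"grip":0},{"rx":0,"ry":0,"rz":0,"dx":-0.03,"dy":0,"dz":0,"grip":0},{"rx":0,"ry":0,"rz":0,"dx":-0.05,"dy":0,"dz":-0.03,"grip":0},{"rx":0,"ry":0,"rz":0,"dx":-0.09,"dy":0,"dz":-0.06,"grip":0},{"rx":0,"ry":0,"rz":0,"dx":-0.12,"dy":0,"dz":-0.06,"grip":0},{"rx":0,"ry":0,"rz":0,"dx":-0.12,"dy":0,"dz":-0.06,"grip":0},{"rx":0,"ry":0,"rz":0,"dx":-0.12,"dy":0,"dz":-0.06,"grip":0},{"rx":0,"ry":0,"rz":0,"dx":-0.12,"dy":0,"dz":-0.06,"grip":0}]}}

```text
time_s: 18.13
position: [412.1, -320.9, 126.7]
eef_rot: [[0.998, 0.07, 0.002], [0.07, -0.998, -0.002], [0.002, 0.002, -1.0]]
wrist_force: [-0.2, -0.5, 0.6]
grip_width: 0.007
```

```bash
python3 -c "
from h import *
go((500,-314,63),4.1)
c=shot('top','t8'); s=shot('scene','s8')
t0=dict(np.load('pics/top0.npz')); t7=dict(np.load('pics/t7.npz'))
up=lambda f:cv2.resize(f,None,fx=10,fy=10,interpolation=cv2.INTER_CUBIC)
sat=lambda c:cv2.cvtColor(c['frame'],cv2.COLOR_RGB2HSV)[...,1]
T=up(sat(t0)[200:235,413:438])
for n,k in(('t7',t7),('t8',c)):
    m=cv2.matchTemplate(up(sat(k)[168:230,404:445]),T,cv2.TM_CCOEFF_NORMED); _,v,_,p=cv2.minMaxLoc(m)
    du=404+p[0]/10-413;dv=168+p[1]/10-200; a=ray(t0,(425,215),56);b=ray(t0,(425+du,215+dv),56); print(n,v,du,dv,b-a)
g=cv2.cvtColor(c['frame'],cv2.COLOR_RGB2GRAY)[172:206,413:436];print(g)
print(sat(c)[172:206,413:436])
"
```

```text
t 18.1333 pos [ 412.1 -320.9  126.7] d [ 0.088  -0.0008  0.0639] rot [ 0.1  -0.13 -0.07] F [-0.2 -0.5  0.6] g 0.007
t7 0.9498360753059387 -2.0 -25.19999999999999 [68.27528653  4.0969769   0.        ]
t8 0.9502111673355103 -2.1000000000000227 -25.19999999999999 [68.27604898  4.36694337  0.        ]
[[ 54  57  59  63  65  55  64  64  66  59  78  84  61  57  57  61  58  59
   61  59  56  54  56]
 [ 62  58  74  93  84  61  63  68  67  61  93  94  59  52  71  75  60  56
   58  57  55  56  52]
 [ 64  57  61  73  76  57  61  65  62  58  90  95  62  67  94  95  57  58
   58  57  61  56  60]
 [101  70  58  67  75  58  57  50  57  57  85  95  88  97  98  67  55  60
   62  60  57  58  56]
 [ 93  90  58  59  60  53  60  60  61  76  92 115 121  95  76  55  60  83
   80  59  55  54  58]
 [ 61  59  55  56  45  40  42  58  67  60  80 115 121  95  71  60  81  97
   81  58  56  57  53]
 [ 55  54  59  48  42  48  47  59  54  45  73 107 115 103  81  72  89  86
   60  52  58  62  54]
 [ 62  54  45  44  70  79  77  64  35  38  72 106 123 106  89  87  86  76
   62  65  65  65  57]
 [ 57  44  28  47  75  94
[... 5096 characters left out ...]
137  85  21  19   9]
 [  7  11  12  19  41 195 175 192 191 182 193 175 163 175 191 184 189 187
  173 104  11  17  14]
 [ 13  14  12  17  30 165 195 199 185 189 191 162 163 192 187 189 182 198
  179 110   4   5  31]
 [  9   9  16  15  27 171 185 197 193 196 187 171 182 186 194 181 203 191
  197  94   9   4  13]
 [  4  10  13  19  22 157 187 187 185 184 176 187 163 194 185 197 179 199
  179  93   9  25  23]
 [  9   5  15  16  13 142 194 189 197 195 177 157 143 183 190 193 190 204
  193  94  14   4   4]
 [ 14   8  13  16  10 128 211 197 185 188 197 175 190 190 200 193 193 192
  190 107  38  24  28]
 [ 23   9   8  12  13 113 194 194 191 196 199 181 193 169 197 195 203 199
  191 116  56   9   9]]
```

```bash
python3 -c "
from h import *
c=dict(np.load('pics/t8.npz'));a=np.radians(4.1);e=np.array([np.cos(a),np.sin(a),0]);K=np.array([597.7,-307.2,0])
for z in(72,56,42): print(z,proj(c,K-22*e+[0,0,z]).round(2))
print('bridge edge x-axis', (ray(c,(426,193.0),56)-K)@e)
go((544,-311,127),4.1)"
```

```text
72 [426.24 191.53]
56 [424.49 192.1 ]
42 [423.   192.59]
bridge edge x-axis -24.73588160581545
t 18.2333 pos [ 412.6 -320.6  125.8] d [ 1.318e-01 -1.000e-04 -1.100e-03] rot [ 0.03 -0.05  0.  ] F [-0.2 -0.   0.2] g 0.008
```

The lock travelled 68.4 mm from where it started, then stopped hard, with a gap of about 2.7 mm between fork and bar. Either it started partly forward or something is blocking it. I'll draw it back to measure its full stroke.

Request:
{"name": "step_arm", "arguments": {"commands": [{"rx":0,"ry":0,"rz":0,"dx":0.04,"dy":0,"dz":0,"grip":0.45},{"rx":0,"ry":0,"rz":0,"dx":0.08,"dy":0,"dz":0,"grip":0.45},{"rx":0,"ry":0,"rz":0,"dx":0.115,"dy":0,"dz":0,"grip":0.45},{"rx":0,"ry":0,"rz":0,"dx":0.131,"dy":0,"dz":0,"grip":0.45},{"rx":0,"ry":0,"rz":0,"dx":0.131,"dy":0,"dz":0.01,"grip":0.45},{"rx":0,"ry":0,"rz":0,"dx":0.131,"dy":0,"dz":0.035,"grip":0.45},{"rx":0,"ry":0,"rz":0,"dx":0.131,"dy":0,"dz":0.055,"grip":0.45},{"rx":0,"ry":0,"rz":0,"dx":0.131,"dy":0,"dz":0.06,"grip":0.3}], "force": 15}}

```text
time_s: 18.9
position: [539.6, -309.2, 61.1]
eef_rot: [[0.997, 0.072, -0.008], [0.072, -0.997, 0.004], [-0.007, -0.005, -1.0]]
wrist_force: [0.1, 0.3, 0.3]
grip_width: 0.407
```

Request:
{"name": "step_arm", "arguments": {"commands": [{"rx":0,"ry":0,"rz":0,"dx":0,"dy":0,"dz":0,"grip":0.05},{"rx":0,"ry":0,"rz":0,"dx":0,"dy":0,"dz":0,"grip":0.05},{"rx":0,"ry":0,"rz":0,"dx":0,"dy":0,"dz":0,"grip":0.05},{"rx":0,"ry":0,"rz":0,"dx":0,"dy":0,"dz":0,"grip":0.05},{"rx":0,"ry":0,"rz":0,"dx":0,"dy":0,"dz":0,"grip":0.05},{"rx":0,"ry":0,"rz":0,"dx":-0.008,"dy":0,"dz":0,"grip":0.05},{"rx":0,"ry":0,"rz":0,"dx":-0.018,"dy":0,"dz":0,"grip":0.05},{"rx":0,"ry":0,"rz":0,"dx":-0.028,"dy":0,"dz":0,"grip":0.05}]}}

```text
time_s: 19.57
position: [514.8, -312.6, 66.9]
eef_rot: [[0.997, 0.071, 0.002], [0.071, -0.997, -0.0], [0.002, 0.0, -1.0]]
wrist_force: [0.9, 4.8, 5.3]
grip_width: 0.153
```

Request:
{"name": "step_arm", "arguments": {"commands": [{"rx":0,"ry":0,"rz":0,"dx":-0.01,"dy":0,"dz":0,"grip":0.05},{"rx":0,"ry":0,"rz":0,"dx":-0.02,"dy":0,"dz":0,"grip":0.05},{"rx":0,"ry":0,"rz":0,"dx":-0.03,"dy":0,"dz":0,"grip":0.05},{"rx":0,"ry":0,"rz":0,"dx":-0.038,"dy":0,"dz":0,"grip":0.05},{"rx":0,"ry":0,"rz":0,"dx":-0.045,"dy":0,"dz":0,"grip":0.05},{"rx":0,"ry":0,"rz":0,"dx":-0.05,"dy":0,"dz":0,"grip":0.05},{"rx":0,"ry":0,"rz":0,"dx":-0.053,"dy":0,"dz":0,"grip":0.05},{"rx":0,"ry":0,"rz":0,"dx":-0.056,"dy":0,"dz":0,"grip":0.05}]}}

```text
time_s: 20.23
position: [462.7, -316.5, 67.0]
eef_rot: [[0.998, 0.068, 0.011], [0.068, -0.998, -0.0], [0.011, 0.001, -1.0]]
wrist_force: [18.1, 10.1, -5.1]
grip_width: 0.151
```

The full stroke measures about 80 mm between the hard stops. So the first stop was the fully-home position, and the lock had simply started about 11 mm forward. I'll slide it home again.

Request:
{"name": "step_arm", "arguments": {"commands": [{"rx":0,"ry":0,"rz":0,"dx":0.008,"dy":0,"dz":0,"grip":0.05},{"rx":0,"ry":0,"rz":0,"dx":0.016,"dy":0,"dz":0,"grip":0.05},{"rx":0,"ry":0,"rz":0,"dx":0.024,"dy":0,"dz":0,"grip":0.05},{"rx":0,"ry":0,"rz":0,"dx":0.032,"dy":0,"dz":0,"grip":0.05},{"rx":0,"ry":0,"rz":0,"dx":0.04,"dy":0,"dz":0,"grip":0.05},{"rx":0,"ry":0,"rz":0,"dx":0.047,"dy":0,"dz":0,"grip":0.05},{"rx":0,"ry":0,"rz":0,"dx":0.053,"dy":0,"dz":0,"grip":0.05},{"rx":0,"ry":0,"rz":0,"dx":0.058,"dy":0,"dz":0,"grip":0.05}]}}

```text
time_s: 20.9
position: [515.9, -312.5, 66.9]
eef_rot: [[0.997, 0.071, -0.0], [0.071, -0.997, 0.0], [-0.0, -0.0, -1.0]]
wrist_force: [-2.9, 5.4, 7.5]
grip_width: 0.154
```

Request:
{"name": "step_arm", "arguments": {"commands": [{"rx":0,"ry":0,"rz":0,"dx":0.006,"dy":0,"dz":0,"grip":0.05},{"rx":0,"ry":0,"rz":0,"dx":0.012,"dy":0,"dz":0,"grip":0.05},{"rx":0,"ry":0,"rz":0,"dx":0.018,"dy":0,"dz":0,"grip":0.05},{"rx":0,"ry":0,"rz":0,"dx":0.023,"dy":0,"dz":0,"grip":0.05},{"rx":0,"ry":0,"rz":0,"dx":0.027,"dy":0,"dz":0,"grip":0.05},{"rx":0,"ry":0,"rz":0,"dx":0.03,"dy":0,"dz":0,"grip":0.05},{"rx":0,"ry":0,"rz":0,"dx":0.03,"dy":0,"dz":0,"grip":0.05},{"rx":0,"ry":0,"rz":0,"dx":0.03,"dy":0,"dz":0,"grip":0.05}]}}

```text
time_s: 21.57
position: [543.2, -310.5, 66.9]
eef_rot: [[0.997, 0.072, -0.005], [0.072, -0.997, 0.001], [-0.005, -0.001, -1.0]]
wrist_force: [-7.3, 3.1, 10.4]
grip_width: 0.156
```

Request:
{"name": "step_arm", "arguments": {"commands": [{"rx":0,"ry":0,"rz":0,"dx":0.002,"dy":0,"dz":0,"grip":0.05},{"rx":0,"ry":0,"rz":0,"dx":0.002,"dy":0,"dz":0,"grip":0.4},{"rx":0,"ry":0,"rz":0,"dx":0,"dy":0,"dz":0,"grip":0.4},{"rx":0,"ry":0,"rz":0,"dx":0,"dy":0,"dz":0,"grip":0.4},{"rx":0,"ry":0,"rz":0,"dx":0,"dy":0,"dz":0,"grip":0.4},{"rx":0,"ry":0,"rz":0,"dx":0,"dy":0,"dz":-0.03,"grip":0.4},{"rx":0,"ry":0,"rz":0,"dx":0,"dy":0,"dz":-0.06,"grip":0.4},{"rx":0,"ry":0,"rz":0,"dx":0,"dy":0,"dz":-0.1,"grip":0.4}]}}

```text
time_s: 22.23
position: [545.1, -310.2, 164.3]
eef_rot: [[0.997, 0.071, -0.005], [0.071, -0.997, 0.002], [-0.005, -0.003, -1.0]]
wrist_force: [0.9, 0.0, -0.4]
grip_width: 0.399
```

Request:
{"name": "step_arm", "arguments": {"commands": [{"rx":0,"ry":0,"rz":0,"dx":-0.03,"dy":0,"dz":-0.03,"grip":0.4},{"rx":0,"ry":0,"rz":0,"dx":-0.15,"dy":0,"dz":-0.05,"grip":0.4},{"rx":0,"ry":0,"rz":0,"dx":-0.15,"dy":0,"dz":-0.05,"grip":0.4},{"rx":0,"ry":0,"rz":0,"dx":-0.15,"dy":0,"dz":-0.05,"grip":0.4},{"rx":0,"ry":0,"rz":0,"dx":-0.15,"dy":0,"dz":-0.05,"grip":0.4},{"rx":0,"ry":0,"rz":0,"dx":-0.15,"dy":0,"dz":-0.05,"grip":0.4},{"rx":0,"ry":0,"rz":0,"dx":-0.15,"dy":0,"dz":-0.05,"grip":0.4},{"rx":0,"ry":0,"rz":0,"dx":-0.15,"dy":0,"dz":-0.05,"grip":0.4}]}}

```text
time_s: 22.9
position: [397.8, -321.6, 215.4]
eef_rot: [[0.997, 0.072, 0.0], [0.072, -0.997, -0.0], [0.0, 0.0, -1.0]]
wrist_force: [0.1, 0.5, 0.0]
grip_width: 0.401
```

```bash
python3 -c "
from h import *
c=shot('top','t9'); s=shot('scene','s9')
t0=dict(np.load('pics/top0.npz'))
up=lambda f:cv2.resize(f,None,fx=10,fy=10,interpolation=cv2.INTER_CUBIC)
sat=lambda c:cv2.cvtColor(c['frame'],cv2.COLOR_RGB2HSV)[...,1]
m=cv2.matchTemplate(up(sat(c)[168:230,404:445]),up(sat(t0)[200:235,413:438]),cv2.TM_CCOEFF_NORMED); _,v,_,p=cv2.minMaxLoc(m)
print('lock shift px',404+p[0]/10-413,168+p[1]/10-200,v)
for n,lo,hi,b,z in [('olive',(30,80,50),(50,255,255),(295,212,325,240),58),('cap',(100,120,60),(125,255,255),(310,250,345,285),140),('gold',(15,100,80),(29,255,255),(175,205,208,228),62)]:
    x0,y0,x1,y1=b; q=cv2.inRange(cv2.cvtColor(c['frame'],cv2.COLOR_RGB2HSV)[y0:y1,x0:x1],lo,hi); print(n,ray(c,np.argwhere(q).mean(0)[::-1]+[x0,y0],z).round(1))
cv2.imwrite('pics/t9c.png',cv2.cvtColor(cv2.resize(c['frame'][140:290,270:460],None,fx=4,fy=4,interpolation=2),4))
go((0,0,0),0)"
```

```text
lock shift px -2.1000000000000227 -25.19999999999999 0.9478162527084351
olive [483.2   5.2  58. ]
cap [374.2 -35.  140. ]
gold [517.4 323.2  62. ]
t 23.0 pos [ 397.8 -321.4  215.1] d [-0.3734 -0.3493  0.2154] rot [-0.02  0.02  4.16] F [ 0.  -0.4 -0.2] g 0.396
```

View pics/t9c.png

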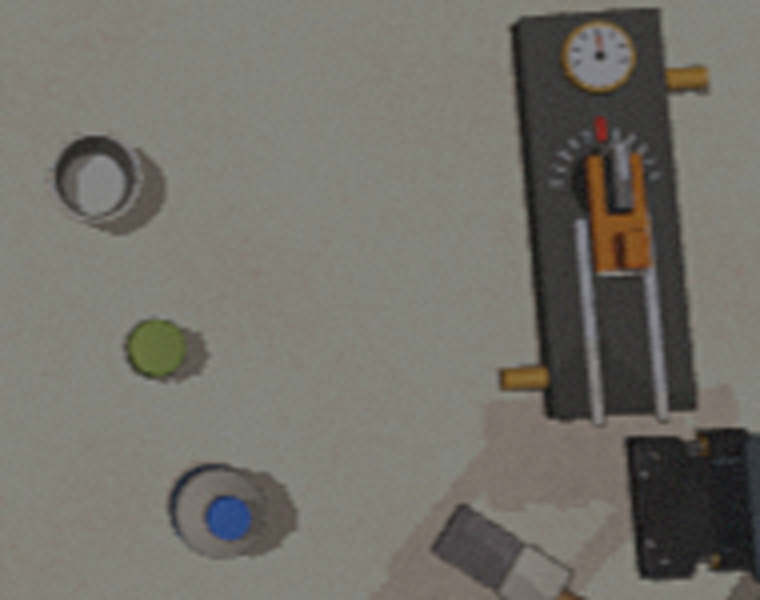

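The lock is back at the same home position, the bar lies along the panel axis pointing at the red mark, and the jar stands between the cup and the bottle. The arm is clear, so I'm handing in.

```bash
python3 -c "
from station import r
print(r.job_done())"
```

```text
the job is handed in; nothing more can be done
None
```

I did all three steps in order and handed the job in at about 23 s of the 51 s allowed; no verdict is reported.

- **Jar:** the olive jar stands upright and released at about (483, 5) mm. That is within 4 mm of the midpoint I measured, (486, 5). The thinner bottle and gold jar measured unmoved at the end. I only looked at the cup and did not measure the other bystanders. My cup-to-thinner distance came out at 237 mm against the stated 240 mm.
- **Knob:** I turned it about 43° anticlockwise, and the pointer now lies along the panel axis at the red mark, within about 2°. I judged this from the images, because there is no joint reading.
- **Lock:** it sits against its forward stop, but one check disagreed. In the images it moved only 68 mm before stopping hard, short of the 74 mm needed. A second push at 28 N did not move it. I drew it fully back, measured about 80 mm between the hard stops, and slid it home again to the same place. I take that stop as fully home and conclude the lock started about 11 mm forward.

The first push on the lock peaked at about 20 N, well under the limits. The arm was clear of everything at hand-in.

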